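# Find the shaft's flat and hold the collar's set screw on it

## Robot

A 6-joint arm with a two-finger parallel gripper is mounted at the origin on the work surface; the furniture and walls round the work are solid. World frame = base frame: x ahead of the robot, y to its left, z up, the work surface at z = 0. Lengths are in m, angles in degrees, forces in N, time in s.
With the tool pointing down it reaches from about 0.425 to 0.925 m from the base axis. Payload 12.5 kg.
Tool frame: the origin (TCP) lies midway between the tips of the shut fingers; the grasp point (between the pads) lies 19 mm behind it; x points along the fingers, y is the direction in which the jaws open and shut, and the axes are right-handed (so a half turn about x gives the same grasp; the last joint's range is limited). The gripper opens to 85 mm and grips with 20 to 120 N. Pads are 22 mm wide; open, the fingers measure 114 mm over their backs; the gripper's body (76 mm by 85 mm) begins 54 mm behind the grasp point. The pads swing forward as they close: fully open they stand 13 mm farther back than shut.
Start: joints at [60.986, 28.126, 89.318, -0, 62.55, -6.05], TCP at [0.244, 0.575, 0.231] pointing down, gripper open.
Joint ranges: [-177.58, 177.58], [-47.91, 125.51], [2.72, 160], [-65.01, 245.01], [3.68, 167.84], [-153.87, 153.87]. Speed limits (degrees/s): [127.2, 127.2, 159.86, 180, 180, 180].

## Interface

Orientations are given as a 3x3 rotation matrix whose columns are the frame's x, y, z axes.
In Python, from station import get_state, eyes, r gives the robot as it stands.
- The arm moves only by the shell command python3 -m creep 'ROWS' [FORCE]. ROWS is JSON, a list of rows, each an object with "linear": the shift along the tool's x, y, z in mm, a list of three; "rot": the turn, a rotation vector about the tool's x, y, z in units of 8 degrees (1.0 is 8 degrees), a list of three; "claw": the opening, from 0 (shut) to 1 (fully open). In form: [{"linear": [x, y, z], "rot": [wx, wy, wz], "claw": claw}, ...]. A call has 1 to 10 rows; each row is the pose to reach, as a shift and turn from the pose measured when the call began, along the tool's axes at that moment; what a row does not reach only later rows make up. A row lasts 1/8 s, in which the tool goes at most 62.5 mm and 10.7 degrees, less where a joint would pass 70% of its speed; a pose out of reach is approached as far as the arm can. A call with a gripper value outside its range is refused whole. The fingers move at their own pace and stop on an object; FORCE is the grip in N (left out, the last holds). Time passes only in rows, so rows that repeat a pose let the fingers close. It gives the time, the measured TCP pose, the force and the opening at its end, in the units of the state.
- get_state(): the state, without advancing time (a new reading comes with each control period).
- eyes.grab_frame(name): name is "scene" or "top" or "wrist"; returns a dict with "frame" (480x640x3 uint8, red, green, blue), "z_map" (480x640 float32, m along the optical axis (not along the pixel's ray), 0 where there is no reading), "fovy" (degrees; the focal length in pixels is half the picture's height over the tangent of half this angle, whatever the lens; pixels are square), "cx", "cy" (the principal point, pixels), "R" (3x3) and "t" (3): a world point X has camera coordinates R X + t; the wrist camera has in their place "hand_eye" (4x4, takes a point from camera to tool coordinates, whose origin is the TCP and whose axes are the tool frame's). Camera axes: x right, y down, z forward; pixel columns grow to the right and rows downward; lengths in m; the calibration is good to about 2 mm. A picture is of the moment at which its call begins: read the wrist's pose just before it.
- r.close_job(): hands the job in, once; it reports no verdict.
The state is a dict: "time_s": time; "joint_pos": joint angles; "joint_vel": joint speeds; "effort": joint torques, N m; "tcp_pos": TCP position; "tool_rot": TCP orientation; "force": force on the tool from outside, world axes, zero at the start; "torque": the same for the moment, N m; "opening": finger opening in m.
Only numpy, scipy, OpenCV 4.12 (cv2) and the standard library are available. Lean on these libraries where they do the work, as an engineer would, in place of code of your own. Each camera call takes 0.05 s, during which the arm holds its last target. There are 200 camera calls.

## Task

Feeling for its flat with the fingers, turn the gearhead's upright shaft until the flat faces squarely to the slotted key rest, leaving the collar down meanwhile. Then grip the collar that lies round the shaft's foot, turn it so that its set screw also faces the key rest, lift it level until the screw is at the middle of the flat, and finish while still holding it there, ready for the screw to be tightened. Leave everything else on the bench where it is.

Things in the scene. Friction and masses are not known exactly. Their poses are not given: they have to be found in the camera images.
- gearhead: grey gearhead fixed to the bench; origin on the bench under the shaft's axis, z up; housing 150 x 100 mm (x -95 to +55, y +-50; foot plate 7 mm wider), its top at z 38 mm, a round bearing plate round the shaft (62 mm diameter, top at z 40 mm). Its -x axis points from the shaft to the slotted key rest, a dark two-post fork up to z 78 mm
- key_slot (a point): middle of the 12 mm wide slot in the key rest (10 mm thick, 28 mm wide, 83 mm from the shaft's axis), at z 72 mm, the height of the middle of the shaft's flat
- shaft (a joint): angle of the upright steel shaft about the gearhead's z axis, rad, positive anticlockwise from above; 0 when its flat faces the key rest (the gearhead's -x); turned away at the start, by a positive angle. It turns from -1.7 to 1.7 against a friction of 0.06 N m and stays where it is left
- shaft_end (a point): centre of the shaft's upper end, on its axis, z 84 mm. From z 40 to 60 mm the shaft is a round neck of 13 mm diameter; from z 60 to 84 mm a D: 24 mm diameter with one flat along this whole length, 7 mm from the axis
- flat_mid (a point): middle of the flat's face, z 72 mm; seen from the axis it lies where the flat faces. Across flat and back the D is 19 mm thick (7 mm + 12 mm from the axis, so the middle of that grip is 2.5 mm off the axis, away from the flat); fingers closed squarely there read 19 mm, elsewhere up to 24 mm, and a squeeze nearly square pulls the shaft square
- collar: loose aluminium shaft collar, 0.12 kg, 44 mm outside diameter, 18 mm thick, bore 29 mm, lying flat on the bearing plate round the shaft's neck; origin at the centre of its underside, z up. The set screw is on its -x side. On its +y and -y sides are grip flats 22 mm wide, 45 mm apart: gripped there it is held square, clear of the screw
- collar_center (a point): centre of the collar, on its axis, half-way up (9 mm above its underside, at the height of the screw); z 49 mm when the collar lies on the bearing plate
- screw_head (a point): outer end of the dark set screw's head, 8 mm in diameter, 27 mm from the collar's axis. The screw's inner end reaches into the bore to 9.5 mm from the axis, so the collar can rise past the D only while the screw is over the flat (within about 0.4 rad)
- driver: screwdriver, 160 mm long, a bystander beside the gearhead; origin at the centre of its underside
- adapter: coaxial adapter, 42 mm long, a bystander beside the gearhead; origin at the centre of its underside
- spool: solder spool, 56 mm diameter, 40 mm high, a bystander; origin at the centre of its underside
- tape: tape roll lying flat, 82 mm diameter, a bystander; origin at the centre of its underside
- bottle: pump bottle, 60 mm diameter, 118 mm high, a bystander; origin at the centre of its underside
- spanner: open-ended spanner, 166 mm long, lying flat, a bystander; origin at the centre of its underside
- marker: marker pen, 101 mm long, a bystander; origin at the centre of its underside
- flux: small jar with a white lid, 37 mm diameter, 28 mm high, a bystander; origin at the centre of its underside
Mind the look-alikes: they are no part of the job. There is more than one size of the collar; the job needs the middle-sized.

How it is judged (in metres and radians):
On the way, in this order (a step that is already met when the one before it is completed fails the run):
1. the shaft is turned until its flat faces the key rest (within 0.15 rad), the collar still down on the bearing plate (value of joint shaft between -0.15 and 0.15 rad and height (world z) of collar_center below 0.054 m), for 0.2 s.
2. the collar is lifted in the fingers with its set screw level with the middle of the flat (value of joint shaft between -0.15 and 0.15 rad and height (world z) of collar_center between 0.067 and 0.077 m and angle between the x axis of collar and the x axis of gearhead, either way round below 0.2 rad and x of screw_head in the frame of gearhead below -0.02 m and angle between collar's own z axis and vertical below 0.15 rad and contact force between the fingers and collar above 2 N), for 0.2 s.
At the end, for the whole second after the job is handed in: The shaft's flat faces the key rest within 0.15 rad; the collar's centre is 67 to 77 mm above the bench (the flat's middle is at 72 mm), its set screw faces the key rest within 0.2 rad, it is level within 0.15 rad, and it is held still in the fingers with more than 2 N (all of step 2 and linear speed of collar below 0.02 m/s); the arm keeps its last pose, push and grip.
It fails at once if a bystander is moved more than 20 mm (distance of any of driver, adapter, spool, tape, bottle, spanner, marker, flux from where it was at the start of the episode above 0.02 m).
It also fails if it takes over 53 s, if anything falls off the work surface, if the arm or the gripper's body presses on something with over 40 N, if the wrist force passes 120 N, or if a joint passes its speed limit or range.

## Working session

There is one attempt and no reset: what is moved stays moved. The work goes in short steps, Python scripts to look and compute and a shell command to move; the robot and the scene stay as the last step left them, time stands still between calls to the robot, and variables do not carry over. Pictures are saved under pics/ and viewed, on a budget of 10 in all, crops included, one or two more only if the job needs it, and the job is handed in when it is done.

```bash
ls; mkdir -p pics
python3 - <<'E'
from station import get_state, eyes, r
import cv2,numpy as np,pickle
s=get_state();print(s['time_s'],s['tcp_pos'],np.round(s['tool_rot'],3).tolist(),s['opening'])
d={}
for n in('scene','top','wrist'):
    f=eyes.grab_frame(n);d[n]=f
    cv2.imwrite(f'pics/{n}0.png',f['frame'][:,:,::-1]);print(n,f['fovy'],f['cx'],f['cy'],[np.round(f[k],3).tolist() for k in('R','t','hand_eye')if k in f])
pickle.dump((s,d),open('d0.pkl','wb'))
E
```

```text
pics
0.0 [0.24370976 0.57526685 0.23071383] [[-0.001, 0.39, 0.921], [-0.001, 0.921, -0.39], [-1.0, -0.001, -0.0]] 0.0853265659731254
scene 46.204985401906335 318.09465801181636 235.72990168266324 [[[0.482, -0.876, 0.019], [-0.603, -0.347, -0.719], [0.636, 0.335, -0.695]], [-0.319, 0.325, 0.692]]
top 51.48323817429018 315.0161168889716 245.3162566721557 [[[0.026, -1.0, 0.007], [-0.99, -0.027, -0.14], [0.14, -0.004, -0.99]], [-0.132, 0.496, 0.976]]
wrist 59.5789920642362 319.52663231882127 237.31691517479135 [[[0.001, -0.278, 0.961, -0.143], [1.0, 0.001, -0.001, 0.001], [-0.001, 0.961, 0.278, -0.071], [0.0, 0.0, 0.0, 1.0]]]
```

View pics/top0.png

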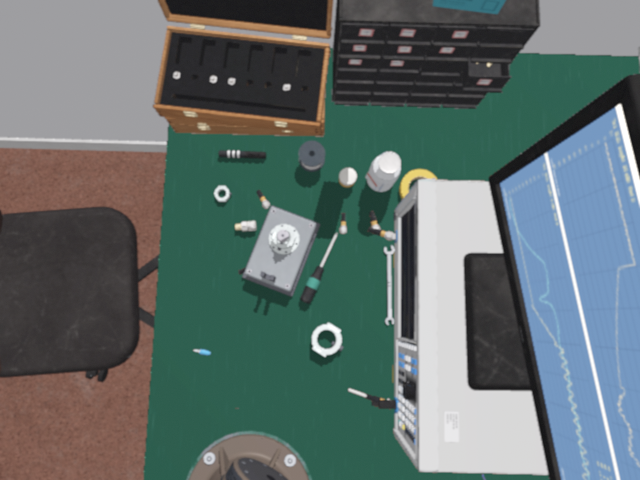

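View pics/scene0.png

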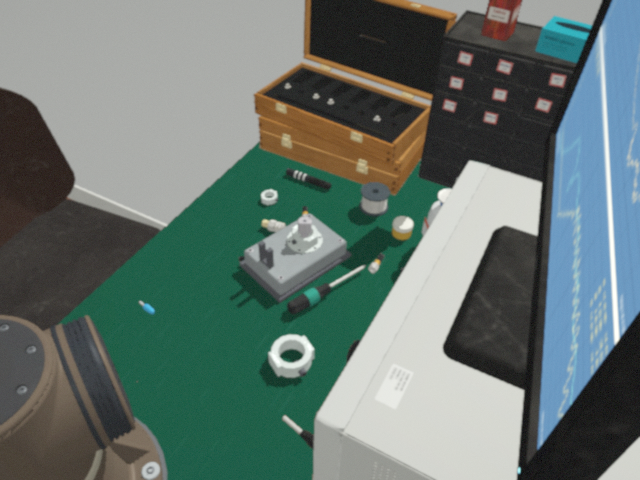

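Top view: the gearhead is at (283,240) with its key rest at (268,276). There are three collars: small at (222,194), large at (326,340), and one round the shaft at (283,238). The one round the shaft is the middle-sized, as described. Next I measure the housing from depth and make an enlarged crop to confirm.

```bash
cat > h.py <<'E'
import numpy as np,cv2
def K(f): 
    F=240/np.tan(np.radians(f['fovy']/2)); return F
def cam(f,s=None):
    if 'R' in f: return f['R'],f['t']
    H=np.array(f['hand_eye']);R=np.array(s['tool_rot'])@H[:3,:3];t=np.array(s['tool_rot'])@H[:3,3]+s['tcp_pos']
    return R.T,-R.T@t
def cloud(f,s=None):
    F=K(f);R,t=cam(f,s);v,u=np.mgrid[:480,:640];z=f['z_map']
    P=np.stack([(u-f['cx'])/F*z,(v-f['cy'])/F*z,z],-1)
    W=(P-t)@R; W[z==0]=np.nan; return W
def ray(f,u,v,h,s=None):
    F=K(f);R,t=cam(f,s);d=R.T@np.array([(u-f['cx'])/F,(v-f['cy'])/F,1]);c=-R.T@t
    return c+d*(h-c[2])/d[2]
def proj(f,X,s=None):
    F=K(f);R,t=cam(f,s);p=R@np.array(X)+t;return p[:2]/p[2]*F+[f['cx'],f['cy']]
E
python3 - <<'E'
import pickle,numpy as np,cv2
from h import *
s,d=pickle.load(open('d0.pkl','rb'))
f=d['top'];W=cloud(f)
m=np.zeros((480,640),bool);m[195:300,235:325]=1
z=W[...,2]
top=m&(z>.030)&(z<.046)
n,l,st,_=cv2.connectedComponentsWithStats(top.astype(np.uint8));i=1+st[1:,4].argmax()
P=W[l==i];print(len(P),'z',np.median(P[:,2]))
r=cv2.minAreaRect((P[:,:2]*1000).astype(np.float32));print(r,cv2.boxPoints(r))
hi=m&(z>.055)&(z<.1)
n,l,st,_=cv2.connectedComponentsWithStats(hi.astype(np.uint8))
for i in range(1,n):
    if st[i,4]>3: print(st[i],np.nanmean(W[l==i],0),np.nanmax(W[l==i][:,2]))
for n,c in(('top',(215,190,320,305)),('scene',(225,200,360,305))):
    x0,y0,x1,y1=c
    cv2.imwrite(f'pics/c_{n}.png',cv2.resize(d[n]['frame'][y0:y1,x0:x1,::-1],None,fx=4 if 1 else 0,fy=4,interpolation=2))
a=cv2.imread('pics/c_top.png');b=cv2.imread('pics/c_scene.png')
h=max(a.shape[0],b.shape[0]);p=lambda q:cv2.copyMakeBorder(q,0,h-q.shape[0],0,0,0)
o=np.hstack([p(a),p(b)]);o=cv2.resize(o,None,fx=800/o.shape[1],fy=800/o.shape[1],interpolation=3);cv2.imwrite('pics/crop.png',o);print(o.shape)
E
```

```text
3113 z 0.03764798668702651
((491.44561767578125, -48.95532989501953), (100.32221221923828, 150.21957397460938), 70.40640258789062) [[ 403.8637    -71.02406 ]
 [ 545.3848   -121.39964 ]
 [ 579.0275    -26.886597]
 [ 437.5064     23.488983]]
[272 227  24  21 330] [ 0.51064458 -0.05550475  0.06647222] 0.08788874948746246
[260 271   7   7  31] [ 0.43483922 -0.01936979  0.0737311 ] 0.08072651979338155
[270 275   6   7  29] [ 0.42819472 -0.03769244  0.07416468] 0.07882280628816175
(383, 800, 3)
```

View pics/crop.png

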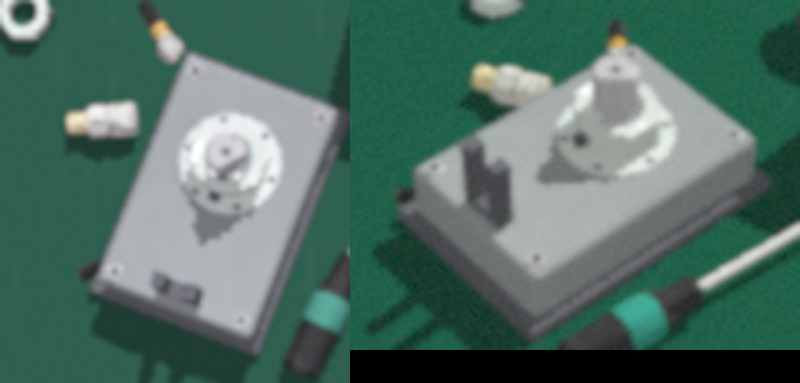

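The crop shows the gearhead with the collar at (228,165) round the shaft. Its dark screw sticks out at (213,197), roughly towards the fork. The driver handle is at (325,320) and the adapter at (100,120). Shaft axis ≈ (0.510,-0.0555), gearhead yaw ≈ -19.6°. I'll bring the wrist camera over it.

```bash
python3 -m creep '[{"linear":[41,-477,491],"rot":[-0.42,0,0],"claw":1},{"linear":[41,-477,491],"rot":[-0.42,0,0],"claw":1},{"linear":[41,-477,491],"rot":[-0.42,0,0],"claw":1},{"linear":[41,-477,491],"rot":[-0.42,0,0],"claw":1},{"linear":[41,-477,491],"rot":[-0.42,0,0],"claw":1},{"linear":[41,-477,491],"rot":[-0.42,0,0],"claw":1},{"linear":[41,-477,491],"rot":[-0.42,0,0],"claw":1},{"linear":[41,-477,491],"rot":[-0.42,0,0],"claw":1},{"linear":[41,-477,491],"rot":[-0.42,0,0],"claw":1},{"linear":[41,-477,491],"rot":[-0.42,0,0],"claw":1}]'
python3 - <<'E'
from station import get_state
import numpy as np
s=get_state();R=np.array(s['tool_rot']);print(np.round(R,3).tolist(),s['tcp_pos'],R.T@(np.array([.5105,-.0555,.19])-s['tcp_pos'])*1000,s['joint_pos'])
E
```

```text
time_s: 1.4
tcp_pos: [0.4866, -0.0015, 0.1938]
tool_rot: [[-0.0, 0.336, 0.942], [-0.001, 0.942, -0.336], [-1.0, -0.001, 0.0]]
force: [1.5, 0.4, 0.4]
opening: 0.0852
[[-0.0, 0.336, 0.942], [-0.001, 0.942, -0.336], [-1.0, -0.001, 0.0]] [ 0.48659573 -0.00152184  0.19378313] [  3.814296   -42.81732664  40.63860029] [-7.94128189e+00  1.97250125e+01  1.10853336e+02 -5.32202039e-02
  4.94294300e+01 -7.82900934e+01]
```

```bash
python3 -m creep '[{"linear":[4,-43,41],"rot":[0,0,0],"claw":1},{"linear":[4,-43,41],"rot":[0,0,0],"claw":1},{"linear":[4,-43,41],"rot":[0,0,0],"claw":1}]'
python3 - <<'E'
from station import get_state,eyes
import numpy as np,cv2,pickle
from h import *
s=get_state();f=eyes.grab_frame('wrist');pickle.dump((s,f),open('d1.pkl','wb'))
print(s['tcp_pos'],proj(f,[.5105,-.0555,.084],s))
W=cloud(f,s);z=W[...,2]
hi=(z>.08)&(z<.09)&(np.hypot(W[...,0]-.5105,W[...,1]+.0555)<.025)
P=W[hi];print(hi.sum(),P.mean(0))
c=proj(f,[.5105,-.0555,.07],s).astype(int);a=f['frame'][:,:,::-1]
cv2.imwrite('pics/w1.png',cv2.resize(a[max(0,c[1]-150):c[1]+150,max(0,c[0]-200):c[0]+200],None,fx=2,fy=2,interpolation=2));print(c)
E
```

```text
time_s: 1.78
tcp_pos: [0.5104, -0.0557, 0.1895]
tool_rot: [[-0.001, 0.336, 0.942], [-0.0, 0.942, -0.336], [-1.0, -0.001, -0.001]]
force: [-0.1, 0.5, 1.3]
opening: 0.0855
[ 0.51037609 -0.05570234  0.18953373] [319.39425287 235.55968775]
989 [ 0.51324347 -0.05214505  0.08421373]
[319 229]
```

View pics/w1.png

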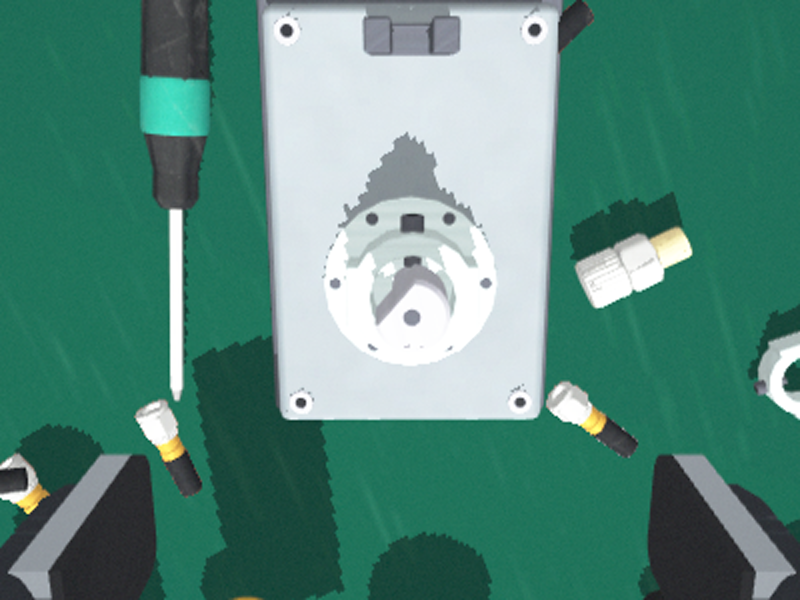

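Wrist crop (2x, origin (119,79)): fork at (412,35), shaft-top hole at (412,318), and the D's flat edge running from (375,318) to (415,272), facing up-left. The screw head at (412,222) already points nearly to the fork. Next I compute the angles.

Run:
```python
import pickle,numpy as np,cv2
from h import *
s,f=pickle.load(open('d1.pkl','rb'))
q=lambda u,v,h:ray(f,119+u/2,79+v/2,h,s)
W=cloud(f,s);z=W[...,2]
ax=q(412,318,.084);print('axis',ax)
hi=((z>.079)&(z<.09)&(np.hypot(W[...,0]-.5105,W[...,1]+.0555)<.025)).astype(np.uint8)
c=max(cv2.findContours(hi,0,1)[0],key=cv2.contourArea)
v,u=np.where(hi);P=np.array([ray(f,a,b,.084,s) for a,b in zip(u,v)])[:,:2]
cen=P.mean(0);w,V=np.linalg.eigh(np.cov(P.T));print('cent',cen,'sd',np.sqrt(w)*1e3,'minor axis deg',np.degrees(np.arctan2(V[1,0],V[0,0])))
a,b=q(375,318,.084),q(415,272,.084);print('edge',a,b,'normal deg',np.degrees(np.arctan2(*(b-a)[1::-1]))+90,np.linalg.norm(b-a))
# housing corners screws and screw head
for n,p in dict(b1=(287,30,.038),b2=(535,30,.038),b3=(301,402,.038),b4=(520,402,.038),slot=(411,25,.078),scr=(412,222,.053)).items(): print(n,q(*p))
B=[q(*p,.038) for p in((287,30),(535,30),(301,402),(520,402))]
e=(B[2]+B[3]-B[0]-B[1]);print('yaw',np.degrees(np.arctan2(e[1],e[0])),np.mean(B,0), np.linalg.norm(e)/2)
```

```text
axis [ 0.51313564 -0.05276387  0.084     ]
cent [ 0.51316131 -0.05214008] sd [5.1230694  6.37216494] minor axis deg -145.42587521769508
edge [ 0.50930714 -0.06352924  0.084     ] [ 0.49970928 -0.04706936  0.084     ] normal deg 210.24674601145495 0.01905378742306443
b1 [ 0.41773366 -0.06277621  0.038     ]
b2 [0.44544628 0.01500697 0.038     ]
b3 [ 0.54294518 -0.10708082  0.038     ]
b4 [ 0.57057838 -0.02933191  0.038     ]
slot [ 0.43203022 -0.02444061  0.078     ]
scr [ 0.49002559 -0.04427     0.053     ]
yaw -19.49840521921964 [ 0.49417587 -0.04604549  0.038     ] 0.13278704499869118
```

```bash
python3 -m creep '[{"linear":[0,5,3],"rot":[1.3,0,0],"claw":1},{"linear":[20,5,3],"rot":[2.6,0,0],"claw":1},{"linear":[45,5,3],"rot":[3.9,0,0],"claw":1},{"linear":[75,5,3],"rot":[4.8,0,0],"claw":1},{"linear":[100,5,3],"rot":[4.8,0,0],"claw":0.7},{"linear":[118,5,3],"rot":[4.8,0,0],"claw":0.5},{"linear":[129,5,3],"rot":[4.8,0,0],"claw":0.5},{"linear":[129,5,3],"rot":[4.8,0,0],"claw":0.5}]' 20
python3 - <<'E'
from station import get_state,eyes
import numpy as np,cv2,pickle
from h import *
s=get_state();f=eyes.grab_frame('wrist');pickle.dump((s,f),open('d2.pkl','wb'))
print(s['joint_pos'],s['tcp_pos'],s['force'],s['torque'])
cv2.imwrite('pics/w2.png',f['frame'][:,:,::-1])
E
```

```text
time_s: 2.82
tcp_pos: [0.5144, -0.0507, 0.0606]
tool_rot: [[-0.002, 0.847, 0.531], [-0.0, 0.531, -0.847], [-1.0, -0.002, -0.001]]
force: [-0.4, 0.4, 0.1]
opening: 0.0429
[-1.29367807e+01  3.37896530e+01  1.13351110e+02 -6.40242992e-02
  3.29484611e+01 -4.49539281e+01] [ 0.5144478  -0.05071478  0.06055341] [-0.35456441  0.40710362  0.11744869] [-0.01902961 -0.04386878  0.04036542]
```

View pics/w2.png

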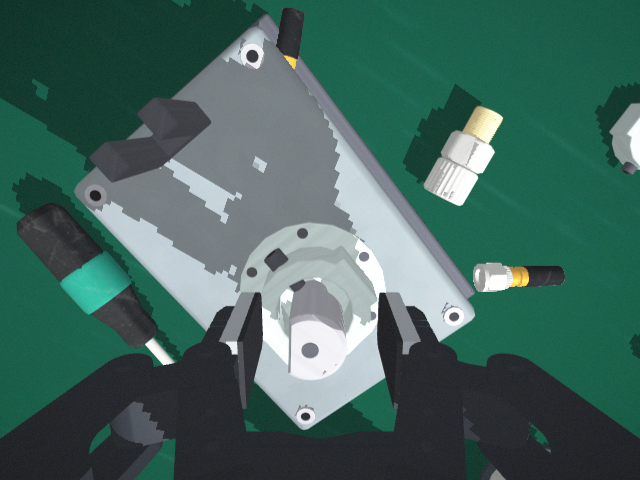

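Wrist view: the pads (262 and 380) straddle the D (289 to 346), with its flat facing the left pad almost squarely. It sits about 1 mm left of mid, so I close with a -1 mm shift.

```bash
python3 -m creep '[{"linear":[0,-1,0],"rot":[0,0,0],"claw":0.4},{"linear":[0,-1,0],"rot":[0,0,0],"claw":0},{"linear":[0,-1,0],"rot":[0,0,0],"claw":0},{"linear":[0,-1,0],"rot":[0,0,0],"claw":0},{"linear":[0,-1,0],"rot":[0,0,0],"claw":0},{"linear":[0,-1,0],"rot":[0,0,0],"claw":0}]' 30
python3 - <<'E'
from station import get_state,eyes
import numpy as np
s=get_state();print(np.round(np.array(s['tool_rot']).T@s['force'],1),np.round(np.array(s['tool_rot']).T@s['torque'],2),s['opening'])
E
```

```text
time_s: 3.62
tcp_pos: [0.514, -0.0515, 0.0618]
tool_rot: [[0.0, 0.848, 0.531], [-0.001, 0.531, -0.848], [-1.0, -0.0, 0.001]]
force: [-1.5, 0.6, 5.2]
opening: 0.018
[-5.2 -1.  -1.4] [ 0.02  0.18 -0.2 ] 0.017960246257947208
```

The fingers read about 18 mm, so they are square on the flat. Turning -51.6° round the shaft's axis, which is 2.5 mm off on the flat side.

```bash
python3 -m creep '[{"linear":[0,0,0.4],"rot":[1.1,0,0],"claw":0},{"linear":[0,-0.1,0.8],"rot":[2.2,0,0],"claw":0},{"linear":[0,-0.3,1.2],"rot":[3.3,0,0],"claw":0},{"linear":[0,-0.5,1.5],"rot":[4.4,0,0],"claw":0},{"linear":[0,-0.8,1.8],"rot":[5.5,0,0],"claw":0},{"linear":[0,-0.95,2],"rot":[6.45,0,0],"claw":0},{"linear":[0,-0.95,2],"rot":[6.45,0,0],"claw":0},{"linear":[0,-0.95,2],"rot":[6.45,0,0],"claw":0}]' 40
python3 - <<'E'
from station import get_state,eyes
import numpy as np
s=get_state();R=np.array(s['tool_rot']);print(np.round(R.T@s['force'],1),np.round(R.T@s['torque'],2),s['opening'],np.degrees(np.arctan2(R[1,1],R[0,1])))
E
```

```text
time_s: 4.62
tcp_pos: [0.5148, -0.0535, 0.0619]
tool_rot: [[0.001, 0.942, -0.335], [-0.0, -0.335, -0.942], [-1.0, 0.002, -0.0]]
force: [3.8, 3.8, -5.3]
opening: 0.0175
[ 5.3  2.3 -4.8] [0.09 0.84 0.4 ] 0.017487873669787893 -19.587707941755465
```

```bash
python3 -m creep '[{"linear":[0,0,0],"rot":[0,0,0],"claw":0.5},{"linear":[0,0,0],"rot":[0,0,0],"claw":0.7},{"linear":[-5,0,0],"rot":[0,0,0],"claw":0.8},{"linear":[-40,-2.5,0],"rot":[0,0,0],"claw":0.8},{"linear":[-80,-2.5,0],"rot":[-1.2,0,0],"claw":0.8},{"linear":[-120,-2.5,0],"rot":[-2.4,0,0],"claw":0.8},{"linear":[-120,-2.5,0],"rot":[-3.6,0,0],"claw":0.8},{"linear":[-120,-2.5,0],"rot":[-4.8,0,0],"claw":0.8},{"linear":[-120,-2.5,0],"rot":[-6,0,0],"claw":0.8},{"linear":[-120,-2.5,0],"rot":[-7.2,0,0],"claw":0.8}]' 
python3 -m creep '[{"linear":[0,0,0],"rot":[-1.3,0,0],"claw":0.8},{"linear":[0,0,0],"rot":[-2.6,0,0],"claw":0.8},{"linear":[0,0,0],"rot":[-4,0,0],"claw":0.8},{"linear":[0,0,0],"rot":[-4,0,0],"claw":0.8}]'
python3 - <<'E'
from station import get_state,eyes
import numpy as np,cv2,pickle
from h import *
s=get_state();f=eyes.grab_frame('wrist');pickle.dump((s,f),open('d3.pkl','wb'))
R=np.array(s['tool_rot']);print(s['tcp_pos'],s['joint_pos'][5],np.degrees(np.arctan2(R[1,1],R[0,1])),proj(f,[.5124,-.0527,.049],s))
c=proj(f,[.5124,-.0527,.06],s).astype(int);a=f['frame'][:,:,::-1];print(c)
cv2.imwrite('pics/w3.png',cv2.resize(np.clip(a[c[1]-75:c[1]+75,c[0]-100:c[0]+100].astype(float)**1.5/255**.5,0,255).astype(np.uint8),None,fx=4,fy=4,interpolation=2))
E
```

```text
time_s: 5.88
tcp_pos: [0.5122, -0.0527, 0.1823]
tool_rot: [[0.002, 0.784, 0.62], [-0.001, 0.62, -0.784], [-1.0, 0.001, 0.002]]
force: [-0.2, 1.0, -0.2]
opening: 0.0684
time_s: 6.38
tcp_pos: [0.5121, -0.0527, 0.1827]
tool_rot: [[0.002, 0.338, 0.941], [-0.001, 0.941, -0.338], [-1.0, 0.0, 0.002]]
force: [0.1, -0.5, -0.7]
opening: 0.0682
[ 0.51210371 -0.05270206  0.18270456] -83.4939920370174 70.27218520101044 [319.12746725 224.02257778]
[319 228]
```

View pics/w3.png

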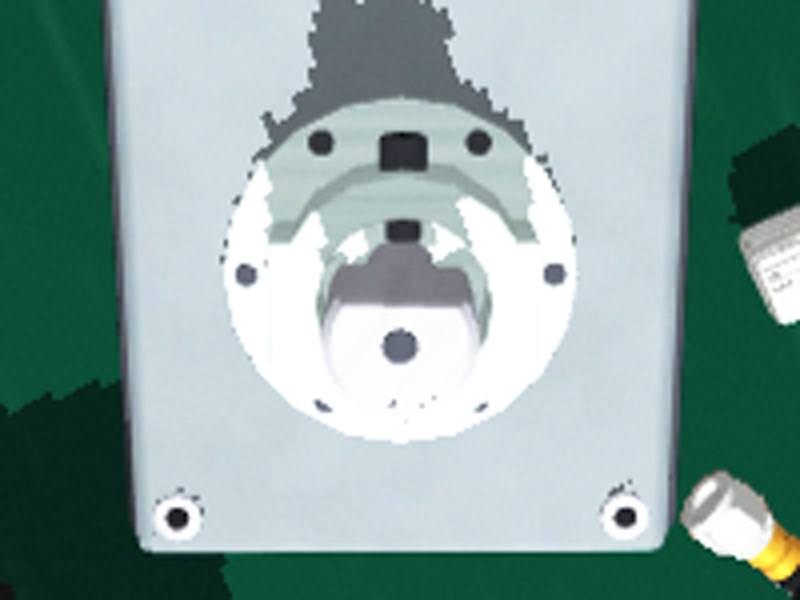

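Wrist view: the flat's edge (325–475, 303) is level and square to the fork. The screw head at (404,152) is above the hole (400,345), so the collar is within about 2° of the fork. Now down over the collar's grip flats at (280,240) and (530,240).

```bash
python3 -m creep '[{"linear":[60,0,0],"rot":[0,0,0],"claw":0.8},{"linear":[110,0,0],"rot":[0,0,0],"claw":0.75},{"linear":[130,0,0],"rot":[0,0,0],"claw":0.7},{"linear":[142,0,0],"rot":[0,0,0],"claw":0.7},{"linear":[143,0,0],"rot":[0,0,0],"claw":0.7},{"linear":[143,0,0],"rot":[0,0,0],"claw":0.6}]' 30
python3 -m creep '[{"linear":[0,0,0],"rot":[0,0,0],"claw":0.4},{"linear":[0,0,0],"rot":[0,0,0],"claw":0.3},{"linear":[0,0,0],"rot":[0,0,0],"claw":0.3},{"linear":[0,0,0],"rot":[0,0,0],"claw":0.3},{"linear":[0,0,0],"rot":[0,0,0],"claw":0.3}]'
python3 - <<'E'
from station import get_state,eyes
import numpy as np,cv2,pickle
s=get_state();f=eyes.grab_frame('wrist');pickle.dump((s,f),open('d4.pkl','wb'))
R=np.array(s['tool_rot']);print(np.round(R.T@s['force'],1),np.round(R.T@s['torque'],2),s['opening'])
cv2.imwrite('pics/w4.png',f['frame'][:,:,::-1])
E
```

```text
time_s: 7.18
tcp_pos: [0.5128, -0.0529, 0.0404]
tool_rot: [[0.003, 0.34, 0.94], [-0.001, 0.94, -0.34], [-1.0, 0.0, 0.003]]
force: [0.4, -0.5, 0.1]
opening: 0.0513
time_s: 7.8
tcp_pos: [0.513, -0.0529, 0.041]
tool_rot: [[0.004, 0.341, 0.94], [-0.001, 0.94, -0.341], [-1.0, 0.0, 0.004]]
force: [-1.1, -0.2, 6.2]
opening: 0.0441
[-6.2 -0.6 -0.9] [ 0.02  0.16 -0.04] 0.04405542600485644
```

View pics/w4.png

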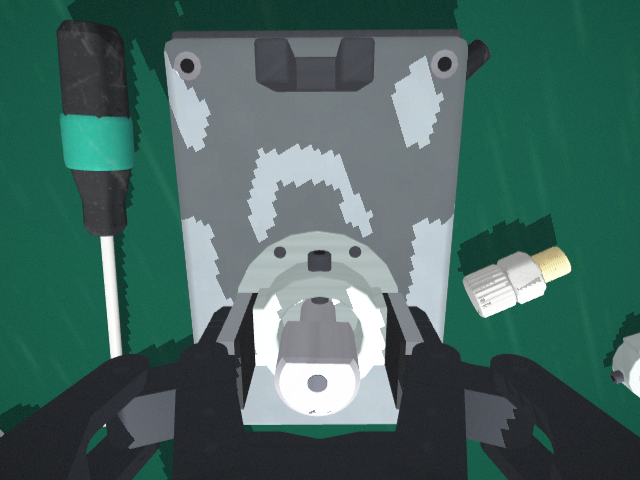

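The fingers hold the flats: 44 mm reading (they read about 1 mm low), screw at (319,260) dead ahead of the axis and the D's flat square. Lifting 23 mm.

```bash
python3 -m creep '[{"linear":[0,0,0],"rot":[0,0,0],"claw":0.3},{"linear":[-4,0,0],"rot":[0,0,0],"claw":0.3},{"linear":[-8,0,0],"rot":[0,0,0],"claw":0.3},{"linear":[-12,0,0],"rot":[0,0,0],"claw":0.3},{"linear":[-16,0,0],"rot":[0,0,0],"claw":0.3},{"linear":[-20,0,0],"rot":[0,0,0],"claw":0.3},{"linear":[-23,0,0],"rot":[0,0,0],"claw":0.3},{"linear":[-23,0,0],"rot":[0,0,0],"claw":0.3},{"linear":[-23,0,0],"rot":[0,0,0],"claw":0.3},{"linear":[-23,0,0],"rot":[0,0,0],"claw":0.3}]' 50
python3 - <<'E'
from station import get_state,eyes
import numpy as np,cv2,pickle
from h import *
s=get_state();f=eyes.grab_frame('wrist');g=eyes.grab_frame('scene');pickle.dump((s,f,g),open('d5.pkl','wb'))
R=np.array(s['tool_rot']);print(np.round(R.T@s['force'],1),np.round(R.T@s['torque'],2),s['opening'])
W=cloud(f,s);print('screw px wrist expected',proj(f,[.5127-.025*.942,-.0527+.025*.336,.072],s))
a=f['frame'][150:450,120:520,::-1];b=cv2.resize(g['frame'][190:310,230:360,::-1],(325,300),interpolation=2)
cv2.imwrite('pics/w5.png',np.hstack([a,b]))
# height of the collar's top in the wrist depth
d=np.hypot(W[...,0]-.5127,W[...,1]+.0527);m=(d>.0155)&(d<.021)&(W[...,2]>.05)&(W[...,2]<.1);print(m.sum(),np.percentile(W[m][:,2],[10,25,50,75,90]))
E
```

```text
time_s: 9.1
tcp_pos: [0.5129, -0.0529, 0.0639]
tool_rot: [[0.004, 0.341, 0.94], [-0.001, 0.94, -0.341], [-1.0, 0.0, 0.004]]
force: [0.3, -0.7, -0.0]
opening: 0.0439
[ 0.  -0.6  0.6] [ 0.02  0.05 -0.1 ] 0.043871299009676686
screw px wrist expected [318.01467953 255.44190922]
6027 [0.0765928  0.08043097 0.08101444 0.08144769 0.08181857]
```

View pics/w5.png

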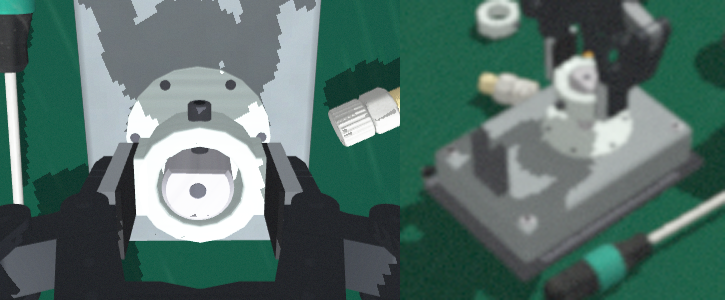

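The collar is up in the fingers. Its top is at z 81 mm, so its centre is at 72 mm, and the spread over its top face is about 1.4 mm, so it is level. The screw at (200,110) points to the fork, and the scene view agrees. Handing in.

```bash
python3 -c "
from station import r,get_state
print(r.close_job());s=get_state();print(s['time_s'],s['tcp_pos'],s['opening'],s['force'])"
```

```text
the job is handed in; nothing more can be done
None
the job is handed in; nothing more can be done
```

I turned the shaft about 52° by its flat so that it faces the key rest, with the collar still down. I then gripped the collar by its grip flats, lifted it level by 23 mm and handed the job in while still holding it. The job ran about 9 s of the 53 s allowed. Handing in gives no verdict, and the state could not be read afterwards.

What the last checks showed:
- **Height and level:** the collar's top measured 81 mm, which puts its centre at about 72 mm. Its top face spread by about 1.4 mm, so it is level.
- **Direction:** in the last wrist picture the set screw pointed straight at the fork. It had already faced there within about 2° at the start, so the collar needed no real turn. After the turn the flat's edge looked square to the fork.
- **Grip:** the fingers held at 43.9 mm with the grip force set to 50 N.

Two readings disagreed slightly. The fingers read about 1 mm low: 18 mm on the shaft's 19 mm grip and 44 mm on the collar's 45 mm grip. The top and wrist cameras also differed by about 3 mm on where the shaft's axis is; I went by the wrist camera and by the grip itself. No bystander was touched as far as the pictures showed, but I did not measure their positions again.

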